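# Hold a link through the vise guard window

## Task

Slide the shutter on the vise guard fully open, take the flat steel link out of the wooden rack by its square-edged boss, and pass its tang straight down through the guard window so that about 35 mm of it (measured from the top face of the guard) hangs between the brass jaws. Finish while still holding the link there in the gripper, upright and still, with its boss clear above the guard, ready for the vise to be closed on it; do not let go. Leave the shutter open and everything else on the bench, the round-headed drift in the rack included, where it is.

Things in the scene. Friction and masses are not known exactly. Their poses are not given: they have to be found in the camera images.
- window (a point): Centre of the slot in the grey steel guard plate over the vise jaws, on the plate's top face, 124 mm above the table. Axes: x across the jaw gap, y along the jaws, z up. The slot is 12 (x) x 28 (y) mm, 2 mm more each way than the link's tang. Plate 6 mm thick; free depth below this point 69 mm, brass jaws 16 mm apart under the plate, their tops 12 mm below this point.
- vise: Black cast-iron bench vise, fixed, in another place and yaw each run; origin on the table under the middle of the guard plate, axes as the window's (window at y = -20 mm). Guard plate 76 (x) x 112 (y) mm; on it two shutter rails along y at x = +-18 to +-23 mm, 6 mm high. The screw handle sticks out to x = -130 mm, below the jaws.
- shutter (a joint): How far the shutter is slid along the window's +y, m: 0 covers the window, 0.048 is the end stop, fully open. Starts at 0 to 0.012, stays where it is left (about 1.5 N friction). Aluminium plate 34 (x) x 40 (y) x 4 mm, its top 5 mm above the guard, with an upright black knob.
- shutter_knob (a point): Point to grip on the shutter's upright round black knob, on its axis, 22 mm above the shutter's top; knob 16 mm in diameter, its top 12 mm above this point. Moves with the shutter; at joint value 0 it is straight above the window, 27 mm up. Axes as the window's.
- link_boss (a point): Centre of the steel link's boss, a block 20 (x) x 36 (y) x 50 (z) mm with a round eye in its wide faces. Below it hangs a flat tang 10 (x) x 26 (y) x 65 mm with a rounded tip. 0.25 to 0.5 kg; the same when turned half round about z. Starts upright in one of the rack's two sockets (14 x 30 mm), boss resting on the rack's top, this point 100 mm above the table.
- link_tip (a point): Lower end of the link's tang, on its axis, 90 mm below the boss centre; axes as the boss's. Hidden in the rack at the start.
- rack: Fixed pale wooden block, 70 (x) x 150 (y) x 75 (z) mm, origin at the middle of its underside; two sockets at y = -36 and +36 mm hold the link and the drift, either way round. The link's x and y axes lie along the rack's at the start.
- drift_head (a point): Centre of the head of a round steel drift (head 30 mm in diameter, 40 mm high) that stands in the rack's other socket; leave alone.
- drum_mid (a point): Centre of an open chrome clutch drum, 110 mm in diameter, 42 mm high; leave alone.
- puck_mid (a point): Centre of an olive rubber damper puck, 60 mm in diameter, 22 mm high; leave alone.
- hub_mid (a point): Centre of a splined steel hub, 66 mm in diameter at its flange, 41 mm high; leave alone.
- spacer_mid (a point): Centre of a grey aluminium ring spacer, 44 mm in diameter, 30 mm high; leave alone.
- wrench: Steel wrench lying flat, 180 mm long along its x; leave alone.
- jar_mid (a point): Centre of an amber jar with a steel lid, 68 mm in diameter, 90 mm high; leave alone.
- tin_mid (a point): Centre of a low steel tray, 100 x 130 x 35 mm; leave alone.
Mind the look-alikes: they are no part of the job. What is shaped like the part that bears link_boss but green or turquoise is not meant.

How it is judged (in metres and radians):
On the way, in this order (a step that is already met when the one before it is completed fails the run):
1. the shutter is slid fully open (value of joint shutter above 0.038 m), for 0.2 s.
2. the link is lifted out of the rack (height (world z) of link_tip above 0.08 m), for 0.2 s.
At the end, for the whole second after the job is handed in: Shutter open 38 mm or more of 48; tang tip 25 to 45 mm below the guard top (so the boss is clear of it) and within 4 mm of the window axis in x and y; link within 0.12 rad of upright, slower than 0.02 m/s, gripped by the fingers (value of joint shutter above 0.038 m and z of link_tip in the frame of window between -0.045 and -0.025 m and x of link_tip in the frame of window between -0.004 and 0.004 m and y of link_tip in the frame of window between -0.004 and 0.004 m and angle between link_tip's own z axis and vertical below 0.12 rad and contact force between the fingers and link above 2 N and linear speed of link below 0.02 m/s); the arm keeps its last pose, push and grip.
It fails at once if a bystander (drift, drum, puck, hub, spacer, wrench, jar or tray) is moved more than 25 mm (distance of any of drift_head, drum_mid, puck_mid, hub_mid, spacer_mid, wrench, jar_mid, tin_mid from where it was at the start of the episode above 0.025 m).
It also fails if it takes over 58 s, if anything falls off the work surface, if the arm or the gripper's body presses on something with over 40 N, if the wrist force passes 120 N, or if a joint passes its speed limit or range.

## Robot

A 7-joint arm with a two-finger parallel gripper is mounted at the origin on the work surface. World frame = base frame: x ahead of the robot, y to its left, z up, the work surface at z = 0. Lengths are in m, angles in degrees, forces in N, time in s.
With the tool pointing down it reaches from about 0.35 to 0.9 m from the base axis. Payload 19.9 kg.
Tool frame: the origin (TCP) lies between the finger pads; the fingertips stand 8 mm ahead of it and the grasp point (between the pads) lies 11 mm behind it (tip_extent is the distance from the TCP to the fingertips, in m); z points along the fingers, y is the line along which they close (so a half turn about z gives the same grasp; the last joint's range is limited). The gripper opens to 85 mm and grips with 20 to 120 N. Pads are 22 mm wide; open, the fingers measure 114 mm over their backs; the gripper's body (76 mm by 85 mm) begins 54 mm behind the grasp point. The pads swing forward as they close: fully open they stand 13 mm farther back than shut.
Start: joints at [-69.929, 23.915, -0.59, 92.452, 0.269, 63.638, -3.037], TCP at [0.239, 0.578, 0.219] pointing down, gripper open.
Joint ranges: [-161.28, 161.28], [-22.2, 115.67], [-73.04, 71.86], [3.21, 147.25], [-68.34, 248.33], [10.77, 114.83], [-161.83, 161.83]. Speed limits (degrees/s): [108.29, 108.29, 136.94, 136.94, 172.46, 172.46, 172.46].

## Interface

Orientations are given as a 3x3 rotation matrix whose columns are the frame's x, y, z axes.
In Python, from plant import * gives the robot as it stands.
- The arm moves only by the tool carry_out, never from a script. Its argument "series" is a list of rows, each a list of 5 numbers: the shift along the tool's x, y, z in units of 0.4 m (1.0 is 0.4 m), then the turn about the tool's z in units of 45 degrees (1.0 is 45 degrees), then the opening, from -1 (shut) to 1 (fully open). In form: [[x, y, z, turn, jaw], ...]. A call has 1 to 8 rows; each row is the pose to reach, as a shift and turn from the pose commanded when the call began, along the tool's axes at that moment; what a row does not reach only later rows make up. A row lasts 1/8 s, in which the tool goes at most 62.5 mm and 10.7 degrees, less where a joint would pass 70% of its speed; a pose out of reach is approached as far as the arm can. A call with a number of a shift or a turn outside -1 to 1 is refused whole. A call with a gripper value outside its range is refused whole. The fingers move at their own pace and stop on an object; "force" is the grip in N (left out, the last holds). Time passes only in rows, so rows that repeat a pose let the fingers close. It gives the time, the measured TCP pose, the force, the opening and the grip force at its end, in the units of the state.
- get_state(): the state, without advancing time (a new reading comes with each control period).
- camera(name): name is "scene" or "top" or "wrist"; returns a dict with "color" (400x640x3 uint8, blue, green, red), "fx", "fy", "cx", "cy" (pixels), "k1" (the pictures are not rectified: a ray, as slopes to the right and down, at radius r is drawn at 1 + k1 r^2 times it, then the intrinsics apply), "eye" and "orientation" of the camera in the world; the wrist camera has in their place "T_tool_cam" (4x4, takes a point from camera to tool coordinates, whose origin is the TCP and whose axes are the flange's). Camera axes: x right, y up, looking along -z (the intrinsics and any distortion apply to the point x, -y, -z); pixel columns grow to the right and rows downward; lengths in m; the calibration is good to about 2 mm. A picture is of the moment at which its call begins: read the wrist's pose just before it. There is no depth.
- job_done(): hands the job in; it is judged then, once.
Trained networks look in the newest picture that a camera, given by its name, has taken for a name from the list of things; names that differ only in an ending like _2 or _b are one class to them, and where a whole thing is asked for, a point or a joint stands for the part that bears it (a point fixed in the world has none). Each returns a list of dicts, best first, with "confidence" (0 to 1); they miss things now and then, are a little off and sometimes report something else, mostly with a low value. They report only what shows in the picture. A call takes as long as a camera call. They do not tell look-alikes from the thing itself.
- boxes_of(name, camera): "bbox" ([left, top, width, height] in pixels, round what is visible of it).
- masks_of(name, camera): "mask" (400x640 bool, what is visible of it) and "bbox" ([left, top, width, height] in pixels, round what is visible of it).
The state is a dict: "clock": time; "joint_pos": joint angles; "joint_vel": joint speeds; "joint_efforts": joint torques, N m; "tool_pos": TCP position; "ee_rot": TCP orientation; "force": force on the tool from outside, world axes, zero at the start; "moment": the same for the moment, N m; "gripper_width": finger opening in m; "finger_force": force on a finger pad.
Only numpy, scipy, OpenCV 4.12 (cv2) and the standard library are available. Lean on these libraries where they do the work, as an engineer would, in place of code of your own. Each camera call takes 0.05 s, during which the arm holds its last target. There are 200 camera calls.

## Working session

There is one attempt and no reset: what is moved stays moved. The work goes in short steps, Python scripts to look and compute and a tool call to move; the robot and the scene stay as the last step left them, time stands still between calls to the robot, and variables do not carry over. Pictures are saved under pics/ and viewed, at most 10 in all, crops included, and the job is handed in when it is done.

Besides the shell and the picture viewer there is one more tool, called after "Request:" in YAML: its name, and indented under it one key for each argument. carry_out: Moves the arm, as the interface text tells. Shifts and turns lie within -1 to 1; 1 stands for 0.4 m of shift or 45 degrees of turn. Its arguments: {"type":"object","properties":{"series":{"type":"array"},"force":{"type":"number"}},"required":["series"]}

```bash
mkdir -p pics; ls; python3 - <<'E'
from plant import *
import cv2,numpy as np
s=get_state();print(s['clock'],s['tool_pos'],s['ee_rot'],s['gripper_width'])
for n in ['scene','top']:
    c=camera(n);cv2.imwrite(f'pics/{n}0.png',c['color'])
    print(n,{k:v for k,v in c.items() if k!='color'})
    for t in ['vise','shutter','shutter_knob','link_boss','rack','drift_head']:
        print(t,[(d['bbox'],round(d['confidence'],2)) for d in boxes_of(t,n)][:4])
E
```

```text
pics
0.0 [0.23852206 0.57729159 0.21824713] [[-9.24228039e-01  3.81840767e-01 -4.01154049e-04]
 [ 3.81840968e-01  9.24227270e-01 -1.19523764e-03]
 [-8.56329449e-05 -1.25784919e-03 -9.99999205e-01]] 0.08545700630392532
scene {'fx': 396.71059863867725, 'fy': 396.71059863867725, 'cx': 321.75499756031394, 'cy': 203.04607689947764, 'k1': -0.04682139049013364, 'eye': array([ 1.06304856, -0.7599011 ,  0.84386005]), 'orientation': array([[ 0.81700599, -0.36300072,  0.44803091],
       [ 0.57659106,  0.50535412, -0.64199686],
       [ 0.00663106,  0.78284589,  0.62218031]])}
vise [([306.5, 161.6, 72.3, 55.0], 0.62), ([217.2, 233.4, 17.5, 14.0], 0.37)]
shutter [([340.8, 161.1, 17.2, 13.4], 0.45), ([272.8, 240.8, 13.4, 18.0], 0.43)]
shutter_knob [([343.0, 160.8, 10.8, 13.4], 0.61)]
link_boss [([227.4, 281.4, 19.0, 39.5], 0.88), ([255.2, 253.7, 17.0, 23.9], 0.84), ([216.7, 251.6, 21.6, 33.9], 0.73), ([302.9, 253.1, 13.0, 31.7], 0.66)]
rack [([245.1, 246.7, 55.9, 59.7], 0.9), ([273.7, 239.6, 13.6, 19.4], 0.56)]
drift_head [([274.2, 240.8, 13.2, 18.7], 0.74)]
top {'fx': 393.2509558638975, 'fy': 393.2509558638975, 'cx': 317.6204707947803, 'cy': 197.2309400866008, 'k1': -0.08056056693458685, 'eye': array([ 0.48613491, -0.0370541 ,  1.49331253]), 'orientation': array([[ 0.02339033,  0.9987711 , -0.04369411],
       [-0.99971124,  0.02312688, -0.00652529],
       [-0.00550676,  0.04383412,  0.99902365]])}
vise [([236.9, 175.2, 52.6, 65.8], 0.95), ([426.0, 184.8, 15.9, 13.7], 0.69)]
shutter [([256.8, 195.9, 12.5, 10.2], 0.39)]
shutter_knob [([387.9, 148.2, 18.9, 14.8], 0.44)]
link_boss [([393.4, 222.1, 13.2, 13.3], 0.56), ([384.3, 197.2, 11.9, 0.6], 0.54), ([363.0, 169.2, 9.9, 11.9], 0.52), ([408.9, 195.6, 12.5, 5.4], 0.45)]
rack [([358.2, 189.7, 38.6, 21.1], 0.93)]
drift_head [([364.5, 195.9, 12.9, 6.8], 0.41)]
```

```bash
python3 - <<'E'
import cv2
a=cv2.imread('pics/scene0.png')[140:340,190:420];cv2.imwrite('pics/s1.png',cv2.resize(a,None,fx=3,fy=3,interpolation=2)[:600])
a=cv2.imread('pics/top0.png')[130:260,220:440];cv2.imwrite('pics/t1.png',cv2.resize(a,None,fx=3.5,fy=3.5,interpolation=2)[:600])
E
```

```text
(no output)
```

View pics/s1.png

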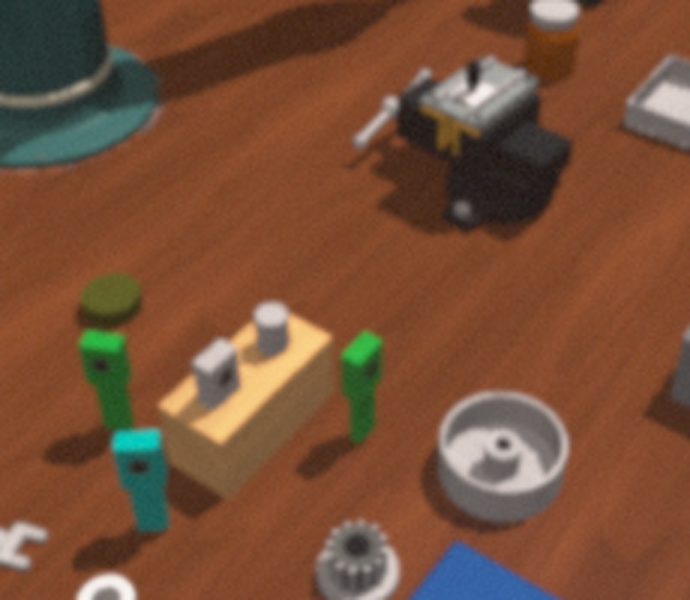

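View pics/t1.png

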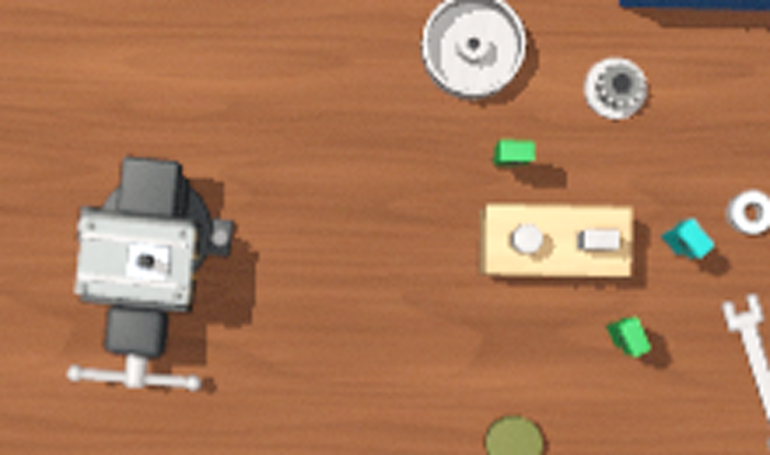

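The pictures show the vise at top-camera (262,204), handle towards the robot, knob right of the plate's centre. In the rack the link is on the right at about (391,199) and the drift at about (370,198). The green and turquoise links stand free.

```bash
cat > h.py <<'E'
from plant import *
import cv2,numpy as np
def cam(n,save=None):
    s=get_state();c=camera(n)
    if 'eye' not in c:
        T=c['T_tool_cam'];R=np.array(s['ee_rot']);c['orientation']=R@T[:3,:3];c['eye']=np.array(s['tool_pos'])+R@T[:3,3]
    if save: cv2.imwrite(f'pics/{save}.png',c['color'])
    return c
def ray(c,u,v):
    K=np.array([[c['fx'],0,c['cx']],[0,c['fy'],c['cy']],[0,0,1.]])
    p=np.array([(u-c['cx'])/c['fx'],(v-c['cy'])/c['fy']]);q=p.copy()
    for _ in range(20): q=p/(1+c['k1']*(q@q))
    return c['orientation']@np.array([q[0],-q[1],-1])
def at_z(c,u,v,z):
    d=ray(c,u,v);return c['eye']+d*(z-c['eye'][2])/d[2]
def proj(c,P):
    p=c['orientation'].T@(np.array(P)-c['eye']);q=np.array([p[0],-p[1]])/-p[2]
    q=q*(1+c['k1']*(q@q));return np.array([c['fx']*q[0]+c['cx'],c['fy']*q[1]+c['cy']])
def goto(P,yaw):
    "tool-frame shift/turn in units to put TCP at P with tool x at yaw deg"
    s=get_state();R=np.array(s['ee_rot']);d=R.T@(np.array(P)-s['tool_pos'])/0.4
    y0=np.degrees(np.arctan2(R[1,0],R[0,0]));t=-((yaw-y0+180)%360-180)
    print('pos',np.round(s['tool_pos'],4),'yaw',round(y0,2),'shift',np.round(d,4),'turn',round(t/45,4),'t',s['clock'],'j',np.round(s['joint_pos'],0))
E
python3 - <<'E'
from h import *
c=cam('top')
f=lambda x,y,z:np.round(at_z(c,220+x/3.5,130+y/3.5,z),4)
print('knob',f(147,260,.163))
P=[f(x,y,.124) for x,y in [(82,208),(195,222),(188,310),(75,298)]];print(P,sum(P)/4)
print('link',f(600,240,.125),'rack',[f(x,y,.075) for x,y in [(484,205),(632,207),(632,277),(484,275)]])
a=P[0]-P[1];b=P[3]-P[2];print([np.degrees(np.arctan2(v[1],v[0])) for v in(a,b)])
k=f(147,260,.163);goto([k[0],k[1],.30],83)
E
```

```text
knob [0.516  0.1597 0.163 ]
[array([0.5674, 0.2323, 0.124 ]), array([0.5559, 0.1185, 0.124 ]), array([0.4681, 0.1231, 0.124 ]), array([0.4772, 0.2365, 0.124 ])] [0.51715 0.1776  0.124  ]
link [ 0.5473 -0.2857  0.125 ] rack [array([ 0.5829, -0.174 ,  0.075 ]), array([ 0.5844, -0.3275,  0.075 ]), array([ 0.512 , -0.3285,  0.075 ]), array([ 0.5106, -0.1754,  0.075 ])]
[np.float64(84.22959397825547), np.float64(85.41202187592752)]
pos [0.2386 0.5776 0.2189] yaw 157.55 shift [-1.0398 -0.7009 -0.2027] turn 1.6567 t 0.75 j [-70.  24.  -1.  92.   0.  64.  -3.]
```

Request:
carry_out:
  series:
    - [-0.13,-0.09,-0.1,0.2,0]
    - [-0.26,-0.18,-0.2,0.4,0]
    - [-0.39,-0.26,-0.2,0.6,0]
    - [-0.52,-0.35,-0.2,0.8,0]
    - [-0.65,-0.44,-0.2,1.0,0]
    - [-0.78,-0.53,-0.2,1.0,0]
    - [-0.91,-0.61,-0.2,1.0,0]
    - [-1.0,-0.68,-0.2,1.0,0]
  force: 40

```text
clock: 1.75
tool_pos: [0.5033, 0.1752, 0.2992]
ee_rot: [[-0.384, 0.923, 0.001], [0.923, 0.384, 0.0], [0.0, 0.001, -1.0]]
force: [0.6, 1.2, -0.6]
gripper_width: 0.0429
finger_force: 0.0
```

```bash
python3 - <<'E'
from h import *
goto([.516,.160,.30],85)
E
```

```text
pos [0.5033 0.1752 0.2992] yaw 112.57 shift [-0.0474  0.0148 -0.0021] turn 0.6127 t 1.75 j [-42.  11.  22. 100.  -4.  70.   4.]
```

Request:
carry_out:
  series:
    - [-0.05,0.0,0.0,0.2,0]
    - [-0.05,0.015,0.0,0.4,0]
    - [-0.05,0.015,0.0,0.61,0]
    - [-0.05,0.015,0.0,0.61,0]

```text
clock: 2.25
tool_pos: [0.5155, 0.1608, 0.2989]
ee_rot: [[0.084, 0.996, -0.0], [0.996, -0.084, -0.0], [-0.0, -0.0, -1.0]]
force: [0.3, 0.8, 0.2]
gripper_width: 0.043
finger_force: 0.0
```

```bash
python3 - <<'E'
from h import *
goto([.516,.160,.30],85)
c=cam('wrist','w1');print(c['eye'],c['orientation'].round(3),c['fx'])
for t in ['shutter_knob','shutter','vise']: print(t,[(d['bbox'],round(d['confidence'],2)) for d in boxes_of(t,'wrist')][:3])
print(proj(c,[.516,.160,.163]))
E
```

```text
pos [0.5155 0.1608 0.2989] yaw 85.15 shift [-0.002   0.0013 -0.0028] turn 0.0034 t 2.25 j [-43.  12.  26. 100.  -6.  70. -20.]
[0.5203115  0.22619532 0.45432811] [[ 0.996  0.082  0.023]
 [-0.085  0.962  0.261]
 [-0.001 -0.262  0.965]] 310.6463895347015
shutter_knob [([301.4, 161.5, 30.6, 35.3], 0.84)]
shutter [([304.1, 159.4, 27.6, 39.2], 0.78)]
vise [([209.8, 89.7, 195.2, 127.3], 0.73), ([305.1, 157.2, 29.3, 40.9], 0.39)]
[320.10148253 190.28395375]
```

View pics/w1.png

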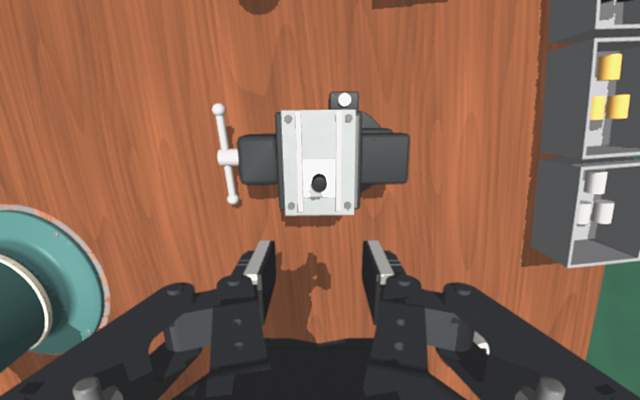

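The wrist view shows the guard plate with corners near (281,110), (359,110), (354,215), (285,214) and the knob at (319,183). I'll enlarge the plate to read it more exactly.

```bash
python3 - <<'E'
import cv2
a=cv2.imread('pics/w1.png')[100:225,265:375];cv2.imwrite('pics/w1c.png',cv2.resize(a,None,fx=4.8,fy=4.8,interpolation=2))
E
```

```text
(no output)
```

View pics/w1c.png

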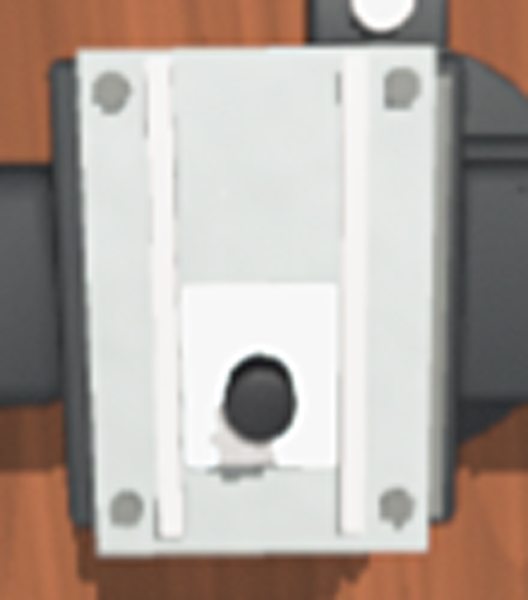

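The crop shows plate corners at (77,50), (436,47), (428,551), (98,555), the shutter at (180–338, 283–466) and the knob top at (262,400).

```bash
python3 - <<'E'
from h import *
c=cam('wrist')
f=lambda x,y,z:at_z(c,265+x/4.8,100+y/4.8,z)
P=np.array([f(x,y,.124) for x,y in [(77,50),(436,47),(428,551),(98,555)]]);m=P.mean(0)
print(P.round(4),m.round(4))
for a,b in[(0,3),(1,2)]:
    d=P[a]-P[b];print('yaw y',np.degrees(np.arctan2(d[1],d[0])),np.linalg.norm(d))
for a,b in[(1,0),(2,3)]:
    d=P[a]-P[b];print('yaw x',90+np.degrees(np.arctan2(d[1],d[0])),np.linalg.norm(d))
S=np.array([f(x,y,.129) for x,y in [(180,283),(338,284),(336,466),(187,466)]]).mean(0)
k=f(262,398,.163)
for yaw in (84,85,86):
    y=np.radians(yaw);ey=np.array([np.cos(y),np.sin(y)]);ex=np.array([ey[1],-ey[0]])
    print(yaw,'win',(m[:2]-.02*ey).round(4),'shutter off',[round(float((S-m)[:2]@e),4) for e in(ex,ey)],'knob off',[round(float((k-m)[:2]@e),4) for e in(ex,ey)])
print(S,k)
goto([k[0],k[1],.15],85)
E
```

```text
[[0.4824 0.2381 0.124 ]
 [0.5588 0.2323 0.124 ]
 [0.551  0.1201 0.124 ]
 [0.4745 0.1255 0.124 ]] [0.5167 0.179  0.124 ]
yaw y 86.00197228467815 0.11287581320369466
yaw y 86.01666499928075 0.11250132797343504
yaw x 85.7053532979324 0.07660963342348766
yaw x 85.98543813490112 0.07663745942343883
84 win [0.5146 0.1591] shutter off [0.0004, -0.0138] knob off [0.0006, -0.0118]
85 win [0.5149 0.1591] shutter off [0.0002, -0.0138] knob off [0.0004, -0.0118]
86 win [0.5153 0.1591] shutter off [-0.0001, -0.0138] knob off [0.0002, -0.0118]
[0.51563101 0.16528263 0.129     ] [0.51608139 0.16721469 0.163     ]
pos [0.5156 0.1608 0.299 ] yaw 85.24 shift [ 1.600e-02 -1.000e-04  3.725e-01] turn 0.0053 t 2.5 j [-43.  12.  26. 100.  -6.  70. -20.]
```

Request:
carry_out:
  series:
    - [0.013,0,0.12,-0.018,0]
    - [0.013,0,0.24,-0.018,0]
    - [0.013,0,0.34,-0.018,0]
    - [0.013,0,0.385,-0.018,0]
    - [0.013,0,0.385,-0.018,0]
    - [0.013,0,0.385,-0.018,-1]
    - [0.013,0,0.385,-0.018,-1]
    - [0.013,0,0.385,-0.018,-1]
  force: 30

```text
clock: 3.5
tool_pos: [0.5166, 0.1663, 0.1464]
ee_rot: [[0.071, 0.997, 0.002], [0.997, -0.071, 0.001], [0.001, 0.001, -1.0]]
force: [-4.0, -1.3, 7.4]
gripper_width: 0.0131
finger_force: 29.2
```

Request:
carry_out:
  series:
    - [0.02,0,0,0,-1]
    - [0.04,0,0,0,-1]
    - [0.06,0,0,0,-1]
    - [0.08,0,0,0,-1]
    - [0.1,0,0,0,-1]
    - [0.102,0,0,0,-1]
    - [0.102,0,0,0,-1]

```text
clock: 4.38
tool_pos: [0.5195, 0.2075, 0.1464]
ee_rot: [[0.071, 0.998, 0.002], [0.998, -0.071, 0.002], [0.002, 0.002, -1.0]]
force: [-2.4, 1.3, 6.7]
gripper_width: 0.0132
finger_force: 29.2
```

Request:
carry_out:
  series:
    - [0,0,0,0,0.0]
    - [0,0,0,0,0.0]
    - [0,0,-0.03,0,0.0]
    - [0,0,-0.15,0,0.0]
    - [-0.05,0,-0.3,0,0.0]
    - [-0.15,0,-0.4,0,0.0]
    - [-0.3,0,-0.4,0,0.0]

```text
clock: 5.25
tool_pos: [0.5114, 0.0866, 0.3086]
ee_rot: [[0.069, 0.998, 0.005], [0.998, -0.069, 0.002], [0.002, 0.005, -1.0]]
force: [2.0, -0.8, -1.1]
gripper_width: 0.0426
finger_force: 0.0
```

```bash
python3 - <<'E'
from h import *
goto([.547,-.286,.30],90)
c=cam('wrist','w2')
for t in ['shutter_knob','shutter']: print(t,[(d['bbox'],round(d['confidence'],2)) for d in boxes_of(t,'wrist')][:3])
p=proj(c,[.5153,.159,.124]).round();print(p)
u,v=int(min(max(p[0],100),540)),int(min(max(p[1],80),320))
cv2.imwrite('pics/w2c.png',cv2.resize(c['color'][v-80:v+80,u-100:u+100],None,fx=3.5,fy=3.5,interpolation=2))
E
```

```text
pos [0.5114 0.0866 0.3086] yaw 86.03 shift [-0.9233  0.1531  0.0201] turn -0.0881 t 5.25 j [-39.   9.  29. 102.  -5.  70. -12.]
shutter_knob [([299.8, 40.5, 34.7, 45.0], 0.59)]
shutter [([299.4, 43.5, 34.0, 40.5], 0.81)]
[318. 113.]
```

View pics/w2c.png

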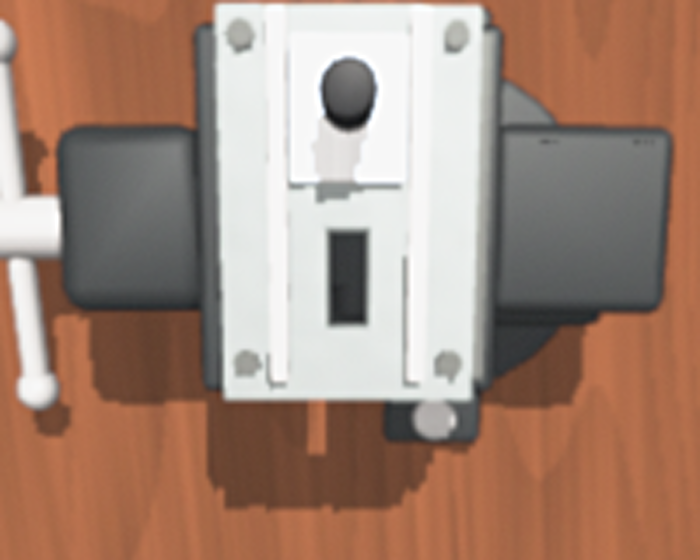

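The shutter is open and the whole slot is visible, at crop (327–368, 229–326).

Request:
carry_out:
  series:
    - [-0.13,0.02,0,-0.09,0.2]
    - [-0.26,0.04,0,-0.09,0.2]
    - [-0.39,0.06,0,-0.09,0.2]
    - [-0.52,0.09,0,-0.09,0.2]
    - [-0.65,0.11,0,-0.09,0.2]
    - [-0.78,0.13,0,-0.09,0.2]
    - [-0.9,0.15,0,-0.09,0.2]
    - [-0.9,0.15,0,-0.09,0.2]

```text
clock: 6.4
tool_pos: [0.5439, -0.2796, 0.3049]
ee_rot: [[0.005, 1.0, -0.001], [1.0, -0.005, -0.002], [-0.002, -0.001, -1.0]]
force: [0.1, 0.4, 1.6]
gripper_width: 0.0511
finger_force: 0.0
```

Request:
carry_out:
  series:
    - [-0.02,0,0,0,0.2]
    - [-0.02,0,0,0,0.2]

```text
clock: 6.65
tool_pos: [0.5449, -0.2838, 0.3051]
ee_rot: [[-0.0, 1.0, 0.0], [1.0, 0.0, 0.0], [0.0, 0.0, -1.0]]
force: [-0.5, -1.2, -0.6]
gripper_width: 0.051
finger_force: 0.0
```

```bash
python3 - <<'E'
from h import *
goto([.547,-.286,.30],90)
c=cam('wrist','w3')
for t in ['link_boss','rack','drift_head']: print(t,[(d['bbox'],round(d['confidence'],2)) for d in boxes_of(t,'wrist')][:4])
p=proj(c,[.547,-.286,.125]).round();print(p)
u,v=int(min(max(p[0],80),560)),int(min(max(p[1],60),340));print(u,v)
cv2.imwrite('pics/w3c.png',cv2.resize(c['color'][v-60:v+60,u-80:u+80],None,fx=5,fy=5,interpolation=2))
E
```

```text
pos [ 0.5449 -0.2838  0.3051] yaw 90.02 shift [-0.0056  0.0054  0.0127] turn 0.0004 t 6.65 j [ -5.  23.  40.  89. -15.  74.  37.]
link_boss [([313.7, 162.0, 17.1, 34.2], 0.73), ([223.6, 189.3, 41.6, 35.1], 0.73), ([314.2, 226.0, 29.7, 45.4], 0.64)]
rack [([290.7, 82.6, 62.3, 124.0], 0.65)]
drift_head [([308.0, 101.6, 30.4, 28.2], 0.79)]
[321. 183.]
321 183
```

View pics/w3c.png

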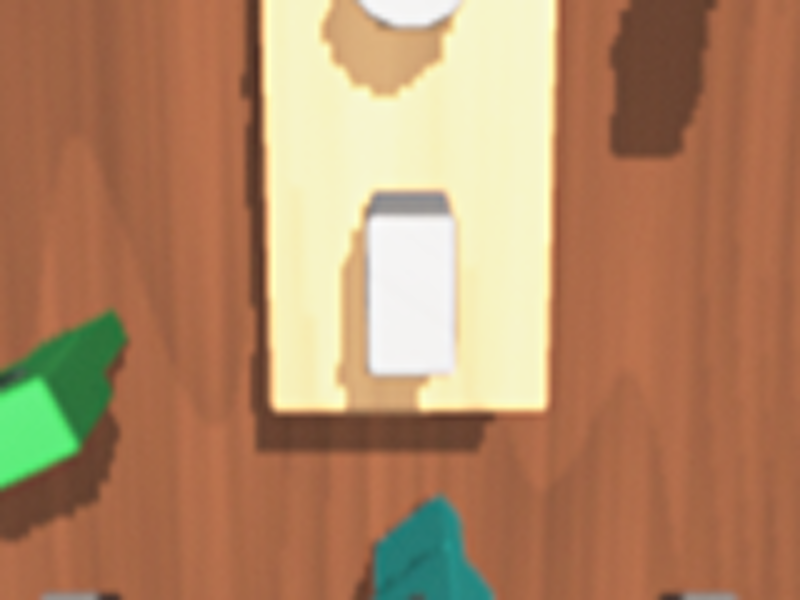

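The link's top face is at crop (366–455, 214–375), with the drift ahead of it and the turquoise link behind.

```bash
python3 - <<'E'
from h import *
c=cam('wrist')
f=lambda x,y,z:at_z(c,241+x/5,123+y/5,z)
P=np.array([f(x,y,.125) for x,y in [(366,214),(455,214),(455,374),(368,376)]]);m=P.mean(0)
print(P.round(4),m.round(4))
R=np.array([f(x,y,.075) for x,y in [(262,60),(272,411),(548,410),(555,60)]]);print(R.round(4))
for a,b in((0,1),(3,2)):
    d=R[a]-R[b];print(np.degrees(np.arctan2(d[1],d[0])))
goto([m[0],m[1],.092],90)
E
```

```text
[[ 0.5391 -0.2671  0.125 ]
 [ 0.5584 -0.2671  0.125 ]
 [ 0.5588 -0.3029  0.125 ]
 [ 0.5394 -0.3033  0.125 ]] [ 0.5489 -0.2851  0.125 ]
[[ 0.5132 -0.2367  0.075 ]
 [ 0.514  -0.3253  0.075 ]
 [ 0.5851 -0.3251  0.075 ]
 [ 0.5845 -0.2367  0.075 ]]
90.50348868130693
90.384225517704
pos [ 0.5448 -0.2837  0.305 ] yaw 90.02 shift [-0.0035  0.0103  0.5326] turn 0.0003 t 6.9 j [ -5.  23.  40.  89. -15.  74.  37.]
```

Request:
carry_out:
  series:
    - [-0.004,0.01,0.12,-0.01,0.2]
    - [-0.004,0.01,0.24,-0.01,0.2]
    - [-0.004,0.01,0.36,-0.01,0.2]
    - [-0.004,0.01,0.46,-0.01,0.2]
    - [-0.004,0.01,0.528,-0.01,0.2]
    - [-0.004,0.01,0.528,-0.01,0.2]
    - [-0.004,0.01,0.528,-0.01,-1]
    - [-0.004,0.01,0.528,-0.01,-1]
  force: 60

```text
clock: 7.9
tool_pos: [0.5495, -0.2863, 0.0954]
ee_rot: [[-0.007, 1.0, 0.003], [1.0, 0.007, -0.001], [-0.001, 0.003, -1.0]]
force: [-1.5, 1.7, 7.0]
gripper_width: 0.0188
finger_force: 59.4
```

Request:
carry_out:
  series:
    - [0,0,0,0,-1]
    - [0,0,0,0,-1]

```text
clock: 8.15
tool_pos: [0.5495, -0.2863, 0.0954]
ee_rot: [[-0.007, 1.0, 0.002], [1.0, 0.007, -0.001], [-0.001, 0.002, -1.0]]
force: [-0.2, 0.9, 6.1]
gripper_width: 0.0187
finger_force: 59.3
```

Request:
carry_out:
  series:
    - [0,0,-0.03,0,-1]
    - [0,0,-0.1,0,-1]
    - [0,0,-0.2,0,-1]
    - [0,0,-0.32,0,-1]
    - [0,0,-0.44,0,-1]
    - [0,0,-0.5,0,-1]
    - [0,0,-0.5,0,-1]
    - [0,0,-0.5,0,-1]

```text
clock: 9.15
tool_pos: [0.5481, -0.2856, 0.2929]
ee_rot: [[-0.007, 1.0, -0.001], [1.0, 0.007, 0.001], [0.001, -0.001, -1.0]]
force: [0.7, 0.4, -4.3]
gripper_width: 0.0185
finger_force: 59.4
```

```bash
python3 - <<'E'
from h import *
c=cam('wrist','w4');T=c['T_tool_cam']
R=np.array([[.069,.998,.005],[.998,-.069,.002],[.002,.005,-1]])
c['orientation']=R@T[:3,:3];c['eye']=np.array([.5114,.0866,.3086])+R@T[:3,3]
f=lambda x,y,z:at_z(c,218+x/3.5,33+y/3.5,z)
P=np.array([f(x,y,.124) for x,y in [(327,229),(367,231),(368,325),(329,326)]]);w=P.mean(0);print(P.round(4),w.round(4))
G=np.array([f(x,y,.124) for x,y in [(216,5),(486,8),(472,399),(224,400)]]);print(G.round(4),G.mean(0)-w)
s=get_state();print(s['force'],s['finger_force'],s['gripper_width'])
goto([.5153,.159,.31],86)
E
```

```text
[[0.5099 0.1741 0.124 ]
 [0.5217 0.1727 0.124 ]
 [0.5202 0.1452 0.124 ]
 [0.5084 0.1458 0.124 ]] [0.5151 0.1594 0.124 ]
[[0.4827 0.238  0.124 ]
 [0.5599 0.2319 0.124 ]
 [0.5509 0.1207 0.124 ]
 [0.4743 0.1258 0.124 ]] [0.00190798 0.01968957 0.        ]
[-0.63921974  0.57321161 -2.92389192] 59.42792594432831 0.018664567567245098
pos [ 0.5481 -0.2856  0.2926] yaw 90.41 shift [ 1.1122 -0.074  -0.0427] turn 0.098 t 9.2 j [ -5.  24.  40.  89. -16.  73.  38.]
```

Request:
carry_out:
  series:
    - [0.1,-0.01,0,0.02,-1]
    - [0.24,-0.02,0,0.05,-1]
    - [0.38,-0.03,0,0.1,-1]
    - [0.52,-0.04,0,0.1,-1]
    - [0.66,-0.05,0,0.1,-1]
    - [0.8,-0.06,0,0.1,-1]
    - [0.93,-0.07,0,0.1,-1]
    - [1.0,-0.073,0,0.1,-1]

```text
clock: 10.2
tool_pos: [0.5154, 0.1166, 0.2926]
ee_rot: [[0.068, 0.998, -0.002], [0.998, -0.068, -0.0], [-0.0, -0.002, -1.0]]
force: [-0.0, -1.3, -4.1]
gripper_width: 0.0185
finger_force: 59.4
```

Request:
carry_out:
  series:
    - [0.06,0,0,0,-1]
    - [0.107,0,0,0,-1]
    - [0.107,0,0,0,-1]
    - [0.107,0,0,0,-1]

```text
clock: 10.7
tool_pos: [0.5195, 0.1556, 0.2934]
ee_rot: [[0.072, 0.997, -0.0], [0.997, -0.072, -0.001], [-0.001, -0.0, -1.0]]
force: [0.4, 0.3, -3.4]
gripper_width: 0.0184
finger_force: 59.4
```

```bash
python3 - <<'E'
from h import *
goto([.5158,.158,.23],85.9)
c=cam('wrist','w5');s=get_state();print(s['force'],s['ee_rot'])
cv2.imwrite('pics/w5c.png',cv2.resize(c['color'][80:330,200:440],None,fx=2.4,fy=2.4,interpolation=2))
R=np.array(s['ee_rot'])
for d in (-.018,.018,.0192):
  for e in(-.01,.01): print(proj(c,s['tool_pos']+R@np.array([d,e,-.0296])).round(1))
E
```

```text
pos [0.5195 0.1556 0.2934] yaw 85.85 shift [ 0.0054 -0.0097  0.1585] turn -0.001 t 10.7 j [-46.  13.  31. 100.  -7.  69. -18.]
[ 0.30701692  0.20945962 -3.57716754] [[ 7.25260653e-02  9.97366486e-01 -2.48082514e-04]
 [ 9.97366399e-01 -7.25261757e-02 -4.69307336e-04]
 [-4.86063885e-04 -2.13392149e-04 -9.99999859e-01]]
[299.  306.1]
[342.1 306.1]
[297.5 233.3]
[343.9 233.3]
[297.5 230.7]
[344.  230.7]
```

View pics/w5c.png

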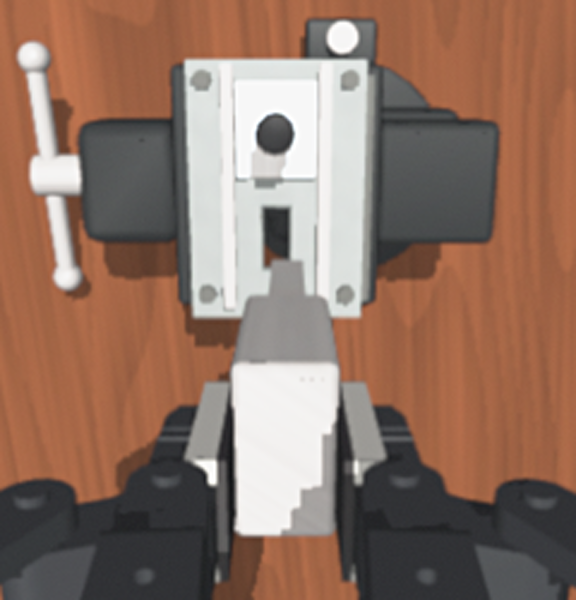

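The link hangs upright in the gripper. Its boss top is at crop (233–337, 362–534) and the tang points at the slot (262–290, 206–268). I'll go down to just above the guard and check there.

Request:
carry_out:
  series:
    - [0.0055,-0.009,0.05,0,-1]
    - [0.0055,-0.009,0.12,0,-1]
    - [0.0055,-0.009,0.185,0,-1]
    - [0.0055,-0.009,0.185,0,-1]
    - [0.0055,-0.009,0.185,0,-1]

```text
clock: 11.38
tool_pos: [0.5167, 0.1586, 0.2208]
ee_rot: [[0.072, 0.997, 0.001], [0.997, -0.072, 0.0], [0.0, 0.001, -1.0]]
force: [0.4, -0.0, -3.5]
gripper_width: 0.0182
finger_force: 59.5
```

```bash
python3 - <<'E'
from h import *
goto([.516,.1578,.1745],85.9)
c=cam('wrist','w6')
a=cv2.resize(c['color'][130:250,260:380],None,fx=4.8,fy=4.8,interpolation=2)
cv2.imwrite('pics/w6c.png',a)
E
```

```text
pos [0.5167 0.1586 0.2208] yaw 85.87 shift [-0.0021 -0.0016  0.1157] turn -0.0006 t 11.375 j [-45.  17.  30. 105.  -9.  60. -16.]
```

View pics/w6c.png

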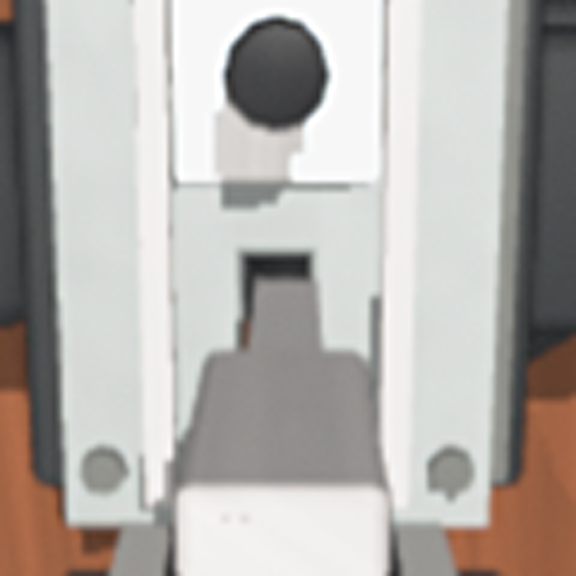

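The tang tip is at crop (255–316, 280), just over the slot (240–312, 253). I'll compare the two centre lines across x.

```bash
python3 - <<'E'
from h import *
c=cam('wrist');s=get_state()
t=np.array(s['tool_pos']);R=np.array(s['ee_rot'])
g=lambda x,y:(260+x/4.8,130+y/4.8)
y=np.radians(85.9);ey=np.array([np.cos(y),np.sin(y),0]);ex=np.array([ey[1],-ey[0],0]);L=lambda p:np.round([(p-t)@ex*1e3,(p-t)@ey*1e3,(p-t)[2]*1e3],1)
for q in [(240,253),(312,252)]: print('slot far',L(at_z(c,*g(*q),.124)))
for q in [(64,523),(491,524),(47,0),(506,0)]: print('plate',L(at_z(c,*g(*q),.124)))
# tang front face plane: ey offset 13+1.3 mm
def onface(q,off):
    d=ray(c,*g(*q));k=((t-c['eye'])@ey+off)/(d@ey);return L(c['eye']+d*k)
for q in [(255,282),(317,282),(249,350),(321,350)]: print('tang',onface(q,.0143))
for q in [(176,487),(388,486),(208,355),(374,355)]: print('boss',onface(q,.0193))
E
```

```text
slot far [ -7.8  14.5 -96.9]
slot far [  4.6  14.7 -96.9]
plate [-40.1 -35.3 -96.9]
plate [ 37.3 -35.5 -96.9]
plate [-39.4  57.2 -96.9]
plate [ 36.5  57.1 -96.9]
tang [ -4.9  14.3 -74.7]
tang [  4.9  14.3 -74.7]
tang [ -5.   14.3 -33.5]
tang [  4.5  14.3 -33.4]
boss [-10.1  19.3  31.5]
boss [ 8.6 19.3 31.3]
boss [ -9.3  19.3 -12.7]
boss [ 10.1  19.3 -12.6]
```

Request:
carry_out:
  series:
    - [-0.002,-0.003,0,0,-1]
    - [-0.002,-0.003,0.015,0,-1]
    - [-0.002,-0.003,0.03,0,-1]
    - [-0.002,-0.003,0.04,0,-1]
    - [-0.002,-0.003,0.05,0,-1]
    - [-0.002,-0.003,0.05,0,-1]

```text
clock: 12.22
tool_pos: [0.5147, 0.1581, 0.1994]
ee_rot: [[0.071, 0.997, -0.0], [0.997, -0.071, -0.0], [-0.0, -0.0, -1.0]]
force: [0.5, 0.9, -2.8]
gripper_width: 0.0184
finger_force: 59.5
```

Request:
carry_out:
  series:
    - [0,0.001,0.015,0,-1]
    - [0,0.001,0.03,0,-1]
    - [0,0.001,0.045,0,-1]
    - [0,0.001,0.062,0,-1]
    - [0,0.001,0.062,0,-1]
    - [0,0.001,0.062,0,-1]
    - [0,0.001,0.062,0,-1]

```text
clock: 13.1
tool_pos: [0.5154, 0.1582, 0.1751]
ee_rot: [[0.071, 0.997, 0.0], [0.997, -0.071, 0.0], [0.0, 0.0, -1.0]]
force: [-0.4, -0.2, -3.4]
gripper_width: 0.0187
finger_force: 59.4
```

```bash
python3 - <<'E'
from h import *
c=cam('wrist','w7');goto([.5152,.158,.1745],85.9)
s=get_state();print(s['force'],s['moment'],s['finger_force'])
a=cv2.resize(c['color'][100:320,240:400],None,fx=2.7,fy=2.7,interpolation=2)
d=cam('scene');p=proj(d,[.515,.158,.15]).astype(int);u,v=p
b=cv2.resize(d['color'][v-45:v+45,u-35:u+25],(360,540),interpolation=2)
h=max(len(a),len(b));a=cv2.copyMakeBorder(a,0,h-len(a),0,0,0);b=cv2.copyMakeBorder(b,0,h-len(b),0,0,0)
cv2.imwrite('pics/w7c.png',np.hstack([a,b])[:600,:800])
E
```

```text
pos [0.5154 0.1582 0.1751] yaw 85.91 shift [-0.0005 -0.0004  0.0015] turn 0.0002 t 13.15 j [-44.  20.  29. 108. -11.  55. -14.]
[-0.23197849  0.38854382 -3.16495383] [1.51370892e-02 1.99319263e-05 1.92575139e-02] 59.42364156246185
```

View pics/w7c.png

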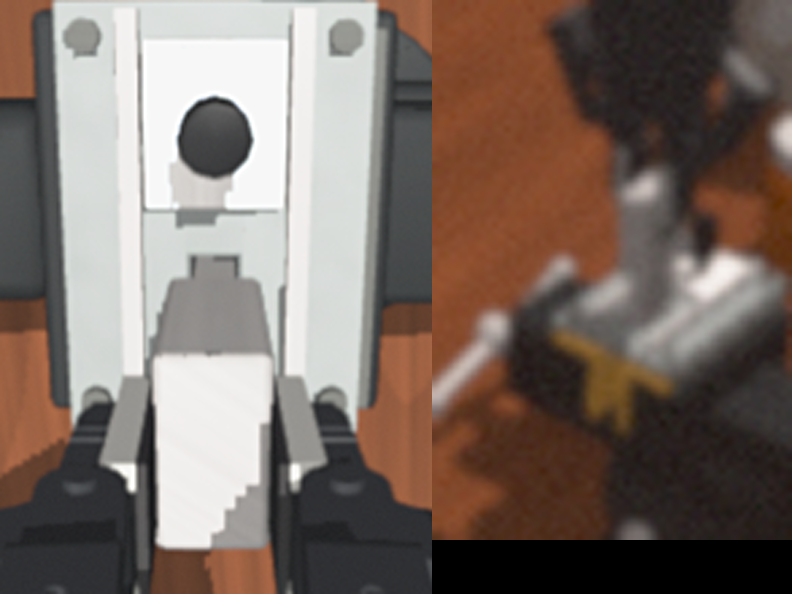

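The tang is through the slot: crop (190–240, 258–278) shows a gap on both sides. The boss is clear above the guard, the shutter is open, and there is no contact force beyond the link's weight.

```bash
python3 -c "
from plant import *
print(job_done())"
```

```text
the job is handed in; nothing more can be done
None
```

I handed the job in with the shutter open and the link held upright in the gripper, its tang about 34 mm below the guard top by my measurements; `job_done()` returned no verdict.

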